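# Clamp a plugged pipe in the yoke vise

### The arm

A 6-joint arm with a two-finger parallel gripper is mounted at the origin on the work surface. World frame = base frame: x ahead of the robot, y to its left, z up, the work surface at z = 0. Lengths are in mm, angles in degrees, forces in N, time in s.
With the tool pointing down it reaches from about 350 to 850 mm from the base axis. Payload 8.1 kg.
Tool frame: the origin (TCP) lies midway between the tips of the shut fingers; the grasp point (between the pads) lies 19 mm behind it; x points along the fingers, y is the direction in which the jaws open and shut, and the axes are right-handed (so a half turn about x gives the same grasp; the last joint's range is limited). The gripper opens to 85 mm and grips with 20 to 120 N. Pads are 22 mm wide; open, the fingers measure 114 mm over their backs; the gripper's body (76 mm by 85 mm) begins 54 mm behind the grasp point. The pads swing forward as they close: fully open they stand 13 mm farther back than shut.
Start: joints at [-82.07, 7.471, 85.268, -0, 87.261, -4.893], TCP at [133.182, -585.037, 231.292] pointing down, gripper open.
Joint ranges: [-169.43, 169.43], [-51.17, 129.36], [1.28, 143.12], [-76.62, 256.62], [0, 156.53], [-152.29, 152.29]. Speed limits (degrees/s): [136.94, 136.94, 159.86, 180, 180, 180].

### API

Orientations are given as [roll, pitch, yaw] about the fixed x, y, z axes, in that order (R = Rz(yaw) Ry(pitch) Rx(roll)).
In Python, from bench import r gives the robot as it stands.
- The arm moves only by the tool move_arm, never from a script. Its argument "deltas" is a list of rows, each a list of 2 entries, a list of its own where there are three numbers: the shift along the tool's x, y, z in mm, then the turn about the tool's x in degrees. A call has 1 to 12 rows; each row is the pose to reach, as a shift and turn from the pose measured when the call began, along the tool's axes at that moment; what a row does not reach only later rows make up. A row lasts 1/8 s, in which the tool goes at most 62.5 mm and 10.7 degrees, less where a joint would pass 70% of its speed; a pose out of reach is approached as far as the arm can. A call with a gripper value outside its range is refused whole. "jaw" is the opening, from -1 (shut) to 1 (fully open), set as the call begins (left out, the last holds). The fingers move at their own pace and stop on an object; "squeeze" is the grip in N (left out, the last holds). Time passes only in rows, so rows that repeat a pose let the fingers close. It gives the time, the measured TCP pose, the force and the opening at its end, in the units of the state.
- r.sense(): the state, without advancing time (a new reading comes with each control period).
- r.snapshot(name): name is "side" or "top" or "wrist"; returns (picture, depth): 480x640x3 uint8, red, green, blue; 480x640 float32, mm along the optical axis (not along the pixel's ray), 0 where there is no reading.
- r.get_calibration(name): a dict with "fovy" (degrees; the focal length in pixels is half the picture's height over the tangent of half this angle, whatever the lens; pixels are square), "cx", "cy" (the principal point, pixels), "k1" (the pictures are not rectified: a ray, as slopes to the right and down, at radius r is drawn at 1 + k1 r^2 times it, then the intrinsics apply), "position" and "attitude" of the camera in the world; the wrist camera has in their place "tool_from_camera" (4x4, takes a point from camera to tool coordinates, whose origin is the TCP and whose axes are the tool frame's). Camera axes: x right, y down, z forward; pixel columns grow to the right and rows downward; lengths in mm; the calibration is good to about 2 mm. A picture is of the moment at which its call begins: read the wrist's pose just before it. get_calibration takes no time and is no camera call.
- r.hand_in(): hands the job in, once; it reports no verdict.
The state is a dict: "time": time; "joint_pos": joint angles; "qd": joint speeds; "joint_efforts": joint torques, N m; "tool_pos": TCP position; "tcp_rot": TCP orientation; "ft_force": force on the tool from outside, world axes, zero at the start; "wrist_torque": the same for the moment, N m; "finger_gap": finger opening in mm.
Only numpy, scipy, OpenCV 4.12 (cv2) and the standard library are available. Lean on these libraries where they do the work, as an engineer would, in place of code of your own. Each camera call takes 0.05 s, during which the arm holds its last target. There are 200 camera calls.

### The job

Push the white pipe along the vise's rail until its end is hard up against the stop plate, then crank the vise's T-handle clockwise to bring the pad down until it grips the pipe firmly, without crushing the plastic. Leave the other things on the bench where they are.

Things in the scene. Friction and masses are not known exactly. Their poses are not given: they have to be found in the camera images.
- vise: Grey yoke pipe vise, bolted down. Origin at table height on the screw's axis, z up. A 90-degree V rail of steel plate runs along its y axis from y = -190 to +50 mm (valley 22 mm above the table, upper edges 53 mm high, 62 mm apart). At y = +50 mm stands the stop plate, 85 mm wide, top 92 mm high. Base plate 150 mm wide in x, 12 mm thick.
- yoke_top (a point): Middle of the top of the yoke's crosspiece, 178 mm above the table, on the screw's axis. The crosspiece is 130 mm long in the vise's x, 34 mm in y and 26 mm high, on two posts at x = -55 and +55 mm (each 20 x 30 mm) that straddle the rail.
- stop_face (a point): The point on the stop plate's face, at the height of the pipe's axis (64 mm), that the centre of the pipe's end must meet; the face looks to the vise's -y. Axes as the vise's.
- pipe: White plastic pipe with flush grey end plugs (both ends flat and closed), 60 mm diameter, 190 mm long, about 0.4 kg, loose in the V rail. Origin at its centre, its long axis along its own y; its ends are at y = -95 and +95 mm. It starts drawn back towards the rail's -y end. The pad's grip should be 10 N or more; over 200 N crushes it.
- spindle: Upright steel screw, 20 mm thick, with the T-handle on top and the pressure pad below; it sinks 20 mm for each clockwise turn of the handle (seen from above). Origin at its lower end. The pad (50 x 44 mm, flat, faced with firm rubber that gives 1 mm per 40 N) hangs on a threaded stub: its underside is 22 to 34 mm below the origin, set differently each time and not measured.
- crank (a joint): Angle of the T-handle, rad, growing clockwise seen from above, which lowers the pad; at 0 the bar lies along the vise's x. Range -1.5 to 13. It turns stiffly (0.12 N m, some 2 N at 62 mm from the axis) and stays where left; once the pad bears on the pipe it stiffens steadily: each 10 N on the pipe costs about 0.03 N m more.
- hub (a point): Centre of the T-handle, on the screw's axis, at the mid-height of the bar; it goes down with the screw. It starts about 250 mm above the table.
- bar_end (a point): Centre of the ball (22 mm) at one end of the T-handle's bar, 85 mm from the axis. The bar is round, 14 mm thick, level, with an equal arm and ball on the other side; the hub is 32 mm across.
- reducer: Bystander: white plastic pipe reducer standing upright, 88 mm across, 150 mm tall. Origin under its centre.
- offcut: Bystander: short open piece of white pipe standing on end, 60 mm across, 90 mm tall. Origin under its centre.
- wrench: Bystander: flat steel wrench lying beyond the stop plate. Origin at its middle.
- can: Bystander: upright spray can, 58 mm across, 170 mm tall. Origin under its centre.
- hammer: Bystander: hammer with wooden handle, lying to the robot's right. Origin at its middle.
- screwdriver: Bystander: screwdriver lying to the robot's right. Origin at its middle.
- collar: Bystander: flat white plastic ring, 90 mm across, 30 mm high, to the robot's left. Origin under its centre.
Things that resemble listed ones, but are neither listed nor needed, are in the scene too. Leave any orange or red look-alike of the pipe alone.

How it is judged:
By the outcome, as a careful person would: the job done as asked, in the order asked, and still so for the second after the job is handed in, with the robot touching nothing.
It also fails if it takes over 69 s, if anything falls off the work surface, if the arm or the gripper's body presses on something with over 40 N, if the wrist force passes 120 N, or if a joint passes its speed limit or range.

## Working session

There is one attempt and no reset: what is moved stays moved. The work goes in short steps, Python scripts to look and compute and a tool call to move; the robot and the scene stay as the last step left them, time stands still between calls to the robot, and variables do not carry over. Pictures are saved under pics/ and viewed, about 8 in all and at most 12, crops included, and the job is handed in when it is done.

Besides the shell and the picture viewer there is one more tool, called after "Emit:" by a JSON object that holds its "api" and its "payload", one argument or row to a line. move_arm: Moves the arm, as the interface text tells. Its arguments: {"type":"object","properties":{"deltas":{"type":"array","items":{"type":"array"}},"jaw":{"type":"number"},"squeeze":{"type":"number"}},"required":["deltas"]}

```bash
mkdir -p pics; ls; cat > h.py <<'E'
import numpy as np, cv2
from scipy.spatial.transform import Rotation as R
from bench import r
def cam(n):
    c=r.get_calibration(n); f=240/np.tan(np.radians(c['fovy'])/2)
    if 'tool_from_camera' in c:
        s=r.sense(); T=np.eye(4); T[:3,:3]=R.from_euler('xyz',s['tcp_rot'],degrees=True).as_matrix(); T[:3,3]=s['tool_pos']
        M=T@np.array(c['tool_from_camera'])
    else:
        M=None
    return c,f,M
def save(n,name):
    p,d=r.snapshot(n); cv2.imwrite(f'pics/{name}.png',p[:,:,::-1]); np.save(f'pics/{name}.npy',d); return p,d
E
python3 - <<'E'
from h import *
for n in('side','top','wrist'):print(n,r.get_calibration(n))
print(r.sense())
save('top','top0');save('side','side0')
E
```

```text
pics
side {'fovy': 42.00213353038129, 'cx': 321.5541452036585, 'cy': 247.7562296498313, 'k1': 0.017896821086792598, 'position': array([  99.82804787, -883.91221913, 1359.52556714]), 'attitude': array([-141.09723902,    0.18406827,  -25.08750099])}
top {'fovy': 43.1421673005276, 'cx': 322.13822626695986, 'cy': 247.678893811523, 'k1': -0.20461429365155925, 'position': array([ 192.22648403,   12.09097442, 1575.38181326]), 'attitude': array([-1.68507923e+02,  1.56292904e-02, -9.13934598e+01])}
wrist {'fovy': 65.99371263385125, 'cx': 321.87807755132934, 'cy': 242.10846664626226, 'k1': -0.0514812638424308, 'tool_from_camera': array([[ 8.24256718e-04, -2.75370302e-01,  9.61337879e-01,
        -1.41997095e+02],
       [ 9.99999583e-01, -1.50453763e-04, -9.00502198e-04,
        -4.52850560e-01],
       [ 3.92608463e-04,  9.61338221e-01,  2.75370063e-01,
        -6.95829869e+01],
       [ 0.00000000e+00,  0.00000000e+00,  0.00000000e+00,
         1.00000000e+00]])}
{'time': 0.0, 'joint_pos': array([-8.20696278e+01,  7.51462956e+00,  8.53284840e+01,  9.56299698e-04,
        8.72610550e+01, -4.89394861e+00]), 'qd': array([ 0.02087175, -0.03752968, -0.05390357, -0.01111318,  0.02007811,
       -0.01271814]), 'joint_efforts': array([ 2.91372744e-03, -5.69395888e+01, -5.00544834e+01, -2.32104486e-05,
        1.46276181e-02,  6.29667966e-06]), 'tool_pos': array([ 133.12157704, -584.49389123,  230.25703537]), 'tcp_rot': array([-95.41928012,  89.89582713,  97.40499408]), 'ft_force': array([ 0.18737191, -0.56452724, -0.41608951]), 'wrist_torque': array([ 0.00943501, -0.02062886, -0.05405075]), 'finger_gap': 85.87289410635383}
```

View pics/top0.png

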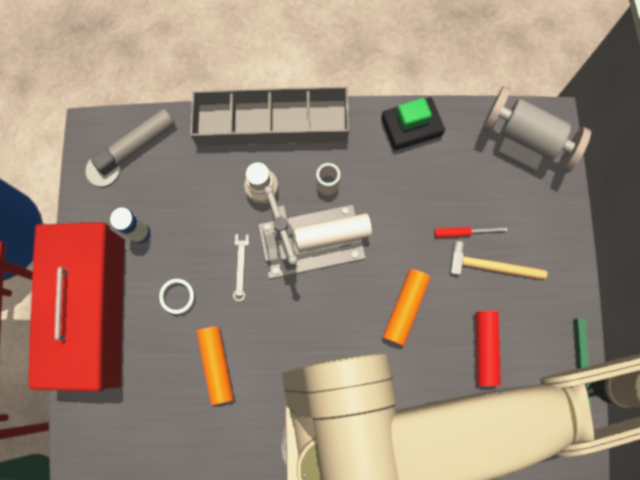

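View pics/side0.png

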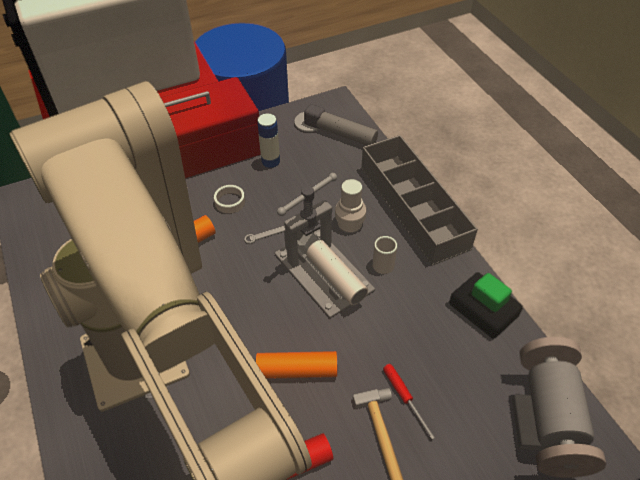

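The top view shows the white pipe in the rail at about (332,232), with the vise stop to its left. The bar runs from (272,190) to (294,292) with the hub at about (281,224). The orange tubes at (215,365) and (407,307) and the red one at (488,348) are look-alikes; only the white one lies in the V rail. Next I'll measure from the depth clouds.

```bash
cat >> h.py <<'E'
def cloud(n,d,M=None):
    c,f,M0=cam(n); 
    if M is None: M=M0
    v,u=np.mgrid[0:480,0:640]; K=np.array([[f,0,c['cx']],[0,f,c['cy']],[0,0,1]])
    q=cv2.undistortPoints(np.stack([u,v],-1).reshape(-1,1,2).astype(float),K,np.array([c['k1'],0,0,0.])).reshape(480,640,2)
    P=np.dstack([q*d[...,None],d])
    if M is None:
        A=R.from_euler('xyz',c['attitude'],degrees=True).as_matrix(); return P@A.T+c['position']
    return P@M[:3,:3].T+M[:3,3]
E
python3 - <<'E'
from h import *
im=cv2.imread('pics/top0.png')
for n in('top','side'):
    d=np.load(f'pics/{n}0.npy'); P=cloud(n,d); im=cv2.imread(f'pics/{n}0.png')
    print(n,'table',[np.round(P[v,u]) for u,v in ([(380,290)] if n=='top' else [(250,280)])])
    if n=='top':
        for u,v in[(272,190),(294,292),(281,224),(258,173),(300,238),(367,227),(333,232)]:print(u,v,P[v,u].round())
    m=(d>0)&(P[...,0]>380)&(P[...,0]<720)&(P[...,1]>-150)&(P[...,1]<260)
    z=P[...,2]
    for lo,hi in((225,300),(170,190),(86,100)):
        k=m&(z>lo)&(z<hi); pts=P[k].astype(np.float32)
        nl,lab,st,ce=cv2.connectedComponentsWithStats(k.astype('uint8'))
        for i in range(1,nl):
            if st[i,4]<15: continue
            q=P[lab==i]; rr=cv2.minAreaRect(q[:,:2].astype(np.float32)); print(lo,st[i,4],ce[i].round(),q.mean(0).round(1),'zmax',q[:,2].max().round(1),np.round(rr[0],1),np.round(rr[1],1),round(rr[2],1))
E
```

```text
top table [array([ 396., -144.,    1.])]
272 190 [596. 116. 257.]
294 292 [396.  81.  -2.]
281 224 [516.  96. 260.]
258 173 [673. 159. 154.]
300 238 [519.  60.  94.]
367 227 [ 544. -109.   92.]
333 232 [533. -23.  93.]
225 636 [281. 225.] [515.2  97.3 258.1] zmax 270.1 [516.9  97.9] [190.5  30.4] 18.2
170 156 [286. 222.] [539.8  89.4 178.2] zmax 188.4 [526.3  84.2] [118.1  16. ] 17.1
170 21 [273. 214.] [560.  120.8 176.9] zmax 183.9 [563.  120.7] [29.2  5.2] 11.0
170 185 [281. 246.] [482.5 101.6 179.1] zmax 187.5 [488.2 102.4] [76.3 17.8] 14.7
86 115 [328. 175.] [684.7 -15.2  90.7] zmax 98.6 [686.1 -14.6] [56.6 58. ] 88.5
86 26 [271. 180.] [673.2 133.   91.7] zmax 96.2 [676.5 133.2] [34.4  8. ] 0.6
86 61 [255. 189.] [652.  173.5  92. ] zmax 99.7 [655.4 176.2] [52.  19.2] 60.3
86 1178 [333. 230.] [539.4 -23.4  92.3] zmax 99.9 [539.  -23.6] [ 50.3 189.8] 10.5
86 108 [264. 244.] [507.6 150.5  92.2] zmax 98.6 [507.  150.6] [83.8  7.9] 10.7
side table [array([341.,  94.,  -2.])]
225 539 [306. 194.] [512.7  93.1 255.1] zmax 269.4 [517.   96.4] [190.9  33.2] 20.1
170 539 [307. 215.] [513.5  93.1 178.3] zmax 190.0 [516.   97.7] [130.8  45. ] 9.9
86 122 [350. 206.] [664.5 145.4  92.1] zmax 100.0 [669.1 151.3] [46.6 64.5] 67.6
86 39 [326. 228.] [568.9  98.9  92.5] zmax 99.8 [566.6 101.8] [15.8 31. ] 45.4
86 114 [385. 245.] [686.  -16.7  89.9] zmax 98.5 [686.3 -15.5] [57.2 60.8] 3.2
86 914 [337. 267.] [538.3 -28.3  91.8] zmax 100.0 [537.1 -23.5] [ 49.7 193.5] 10.7
86 42 [292. 247.] [460.9  78.1  93.6] zmax 99.8 [458.4  81.2] [19.7 31.2] 50.5
```

Everything agrees: pipe top at 92–94 mm, length 190, bar 190, crosspiece 178 mm. The vise origin is at about (517,97.5) with yaw 10.4°, and the pipe centre sits at vise y = -123, so there is about 78 mm to push.

```bash
cat >> h.py <<'E'
O=np.array([517,97.5,0.]);a=np.radians(10.4);VX=np.array([np.cos(a),np.sin(a),0]);VY=np.array([-np.sin(a),np.cos(a),0])
def vise(x,y,z): return O+x*VX+y*VY+np.array([0,0,z])
def tool():
    s=r.sense(); M=R.from_euler('xyz',s['tcp_rot'],degrees=True).as_matrix(); return s,M,np.array(s['tool_pos'])
def rep(target=None):
    s,M,p=tool(); ang=lambda v:np.degrees(np.arctan2(v[1],v[0])).round(1)
    print('t',round(s['time'],2),'p',p.round(1),'yang',ang(M[:,1]),'zang',ang(M[:,2]),'q',np.round(s['joint_pos'],0),'F',np.round(s['ft_force'],1),'T',np.round(s['wrist_torque'],3))
    q=p-O; print(' in vise',np.round([q@VX,q@VY,p[2]],1))
    if target is not None: print(' delta tool',np.round(M.T@(np.array(target)-p),1))
E
python3 - <<'E'
from h import *
rep(vise(0,-250,230)); print(vise(0,-250,230))
E
```

```text
t 0.1 p [ 133.1 -584.6  230.4] yang -77.2 zang -167.2 q [-82.   8.  85.   0.  87.  -5.] F [ 0.3 -0.2 -0.5] T [0.029 0.031 0.026]
 in vise [-500.7 -601.6  230.4]
 delta tool [   1.  -330.1 -515.1]
[ 562.12978631 -148.3928677   230.        ]
```

Emit:
{"api": "move_arm", "payload": {
  "deltas": [
    [[0,-30,-47],-8],
    [[0,-60,-94],-16],
    [[0,-90,-141],-24],
    [[0,-120,-188],-32],
    [[0,-150,-235],-40],
    [[0,-180,-282],-48],
    [[0,-210,-329],-56],
    [[0,-240,-376],-64],
    [[0,-270,-423],-72],
    [[0,-300,-469],-80],
    [[0,-330,-515],-87.6],
    [[0,-330,-515],-87.6]
  ],
  "jaw": -1,
  "squeeze": 60
}}

```text
time: 1.6
tool_pos: [563.6, -145.1, 230.0]
tcp_rot: [-171.1, 89.8, 109.7]
ft_force: [-0.4, -0.3, -0.7]
finger_gap: -0.4
```

```bash
python3 - <<'E'
from h import *
rep(vise(0,-250,48))
s,M,p=tool(); c,f,Mc=cam('wrist')
pic,d=save('wrist','w1'); P=cloud('wrist',d,Mc)
k=(d>0)&(P[...,2]>85)&(P[...,2]<100)
q=P[k]-O; y=q@VY; x=q@VX
g=(abs(x)<40)&(y<0); print(g.sum(),'pipe y',np.percentile(y[g],[.5,50,99.5]),'x ridge',np.median(x[g&(q[:,2]>np.percentile(q[g][:,2],80))]),'z',np.percentile(q[g][:,2],99))
E
```

```text
t 1.6 p [ 563.6 -145.1  230. ] yang 10.8 zang -79.2 q [-20.   5.  88.   0.  87. -30.] F [-0.4 -0.3 -0.7] T [-0.019  0.003  0.008]
 in vise [   2.  -247.1  230. ]
 delta tool [182.   -1.9   3.5]
10659 pipe y [-213.64658188 -144.64478261  -85.45192523] x ridge 0.22685689106615295 z 94.80273641772443
```

Emit:
{"api": "move_arm", "payload": {
  "deltas": [
    [[50,-1,3],0],
    [[100,-2,3],0],
    [[150,-2,3],0],
    [[182,-2,3],0],
    [[182,-2,3],0]
  ]
}}

```text
time: 2.28
tool_pos: [557.1, -149.9, 44.7]
tcp_rot: [-126.8, 89.5, 153.6]
ft_force: [0.2, -0.9, 0.5]
finger_gap: -0.2
```

```bash
python3 - <<'E'
from h import *
rep(vise(0,-156,48))
E
```

```text
t 2.27 p [ 557.1 -149.9   44.7] yang 10.5 zang -79.5 q [-20.  14.  98.   0.  68. -31.] F [ 0.2 -0.9  0.5] T [ 0.068 -0.006 -0.021]
 in vise [  -5.2 -250.6   44.7]
 delta tool [ -2.8   5.3 -94.6]
```

Emit:
{"api": "move_arm", "payload": {
  "deltas": [
    [[-3,2,-10],0],
    [[-3,4,-18],0],
    [[-3,5,-26],0],
    [[-3,5,-34],0],
    [[-3,5,-42],0],
    [[-3,5,-50],0],
    [[-3,5,-58],0],
    [[-3,5,-66],0],
    [[-3,5,-74],0],
    [[-3,5,-82],0],
    [[-3,5,-88],0],
    [[-3,5,-90],0]
  ]
}}

```text
time: 3.78
tool_pos: [546.9, -60.8, 49.7]
tcp_rot: [-122.9, 89.7, 157.5]
ft_force: [1.7, -6.4, 1.8]
finger_gap: 0.2
```

```bash
python3 - <<'E'
from h import *
rep(vise(0,-151,47))
E
```

```text
t 3.77 p [546.9 -60.8  49.7] yang 10.5 zang -79.5 q [-12.  10. 103.   0.  68. -22.] F [ 1.7 -6.4  1.8] T [-0.723 -0.142  0.056]
 in vise [   0.8 -161.1   49.7]
 delta tool [  2.7  -0.8 -10.1]
```

Emit:
{"api": "move_arm", "payload": {
  "deltas": [
    [[0,0,-3],0],
    [[0,0,-6],0],
    [[0,0,-8],0],
    [[0,0,-9],0],
    [[0,0,-10],0],
    [[0,0,-10],0]
  ]
}}

```text
time: 4.53
tool_pos: [545.2, -51.0, 49.8]
tcp_rot: [-123.4, 89.7, 157.1]
ft_force: [1.1, -3.7, 0.1]
finger_gap: -0.0
```

```bash
python3 - <<'E'
from h import *
rep(vise(0,-151,47))
E
```

```text
t 4.53 p [545.2 -51.   49.8] yang 10.5 zang -79.5 q [-11.   9. 103.   0.  68. -21.] F [ 1.1 -3.7  0.1] T [-0.417 -0.152 -0.037]
 in vise [   0.9 -151.2   49.8]
 delta tool [ 2.8 -0.9 -0.2]
```

Still only sliding friction, so I'll creep on until the force rises.

Emit:
{"api": "move_arm", "payload": {
  "deltas": [
    [[0,0,-1],0],
    [[0,0,-2],0],
    [[0,0,-2],0]
  ]
}}

```text
time: 4.9
tool_pos: [545.0, -50.0, 49.9]
tcp_rot: [-110.2, 89.7, 170.3]
ft_force: [1.2, -9.2, -1.0]
finger_gap: 0.2
```

Emit:
{"api": "move_arm", "payload": {
  "deltas": [
    [[0,0,-1],0],
    [[0,0,-2],0],
    [[0,0,-2],0]
  ]
}}

```text
time: 5.28
tool_pos: [545.1, -49.9, 50.1]
tcp_rot: [-74.2, 89.7, -153.8]
ft_force: [2.5, -12.6, -1.3]
finger_gap: 0.2
```

Emit:
{"api": "move_arm", "payload": {
  "deltas": [
    [[0,0,-3],0],
    [[0,0,-3],0],
    [[0,0,-3],0]
  ]
}}

```text
time: 5.65
tool_pos: [545.2, -49.9, 50.5]
tcp_rot: [-31.8, 89.6, -111.4]
ft_force: [3.3, -19.1, -2.0]
finger_gap: -0.0
```

```bash
python3 - <<'E'
from h import *
rep()
pic,d=save('top','top1'); P=cloud('top',d); q=P-O; y=q@VY; x=q@VX; z=q[...,2]
k=(d>0)&(abs(x)<26)&(y>-150)&(y<45)&(z>82)&(z<99); print('pipe top y',np.percentile(y[k],[0.5,50,99.5]))
E
```

```text
t 5.65 p [545.2 -49.9  50.5] yang 10.4 zang -79.6 q [-10.   9. 103.  -0.  68. -21.] F [  3.3 -19.1  -2. ] T [-2.358 -0.35   0.082]
 in vise [   1.1 -150.    50.5]
pipe top y [-138.53903366  -47.44938719   44.67014082]
```

Pipe seated: the pushing force rose to 19 N with no further motion, and the pipe's far end is at y ≈ +45 to 50 at the plate. Now I'll back off and go up over the hub.

Emit:
{"api": "move_arm", "payload": {
  "deltas": [
    [[0,0,20],0],
    [[0,0,50],0],
    [[-50,0,60],0],
    [[-110,0,60],-8],
    [[-170,0,60],-16],
    [[-230,0,60],-24],
    [[-265,0,60],-32],
    [[-265,0,60],-38]
  ],
  "jaw": 1
}}

```text
time: 6.7
tool_pos: [558.2, -107.7, 320.4]
tcp_rot: [-18.4, 89.5, -59.8]
ft_force: [-0.3, -0.0, -0.0]
finger_gap: 85.5
```

```bash
python3 - <<'E'
from h import *
rep(vise(0,0,315))
pic,d=save('top','top2'); P=cloud('top',d); q=P-O; y=q@VY; x=q@VX; z=q[...,2]
k=(d>0)&(abs(x)<26)&(y>-170)&(y<45)&(z>82)&(z<99); print('pipe top y',np.percentile(y[k],[0.5,50,99.5]))
pic,d=save('side','side2'); P=cloud('side',d); q=P-O; y=q@VY; x=q@VX; z=q[...,2]
cv2.imwrite('pics/side2c.png',cv2.resize(pic[150:330,230:430,::-1],None,fx=4,fy=3.3))
k=(d>0)&(abs(x)<35)&(y>-40)&(y<20)&(z>95)&(z<150)
h=np.histogram(z[k],np.arange(95,151,3)); print(h[0])
E
```

```text
t 6.7 p [ 558.2 -107.7  320.4] yang 48.6 zang -41.3 q [-16.   1.  83.  -0.  96. -65.] F [-0.3 -0.  -0. ] T [-0.01  -0.023 -0.028]
 in vise [   3.5 -209.2  320.4]
 delta tool [   3.8  126.8 -166.5]
pipe top y [-138.39624025  -47.16828342   44.24553349]
[28  5  1  0  0  0  0  0  2  3 16  8 20 44 25  4  1  3]
```

View pics/side2c.png

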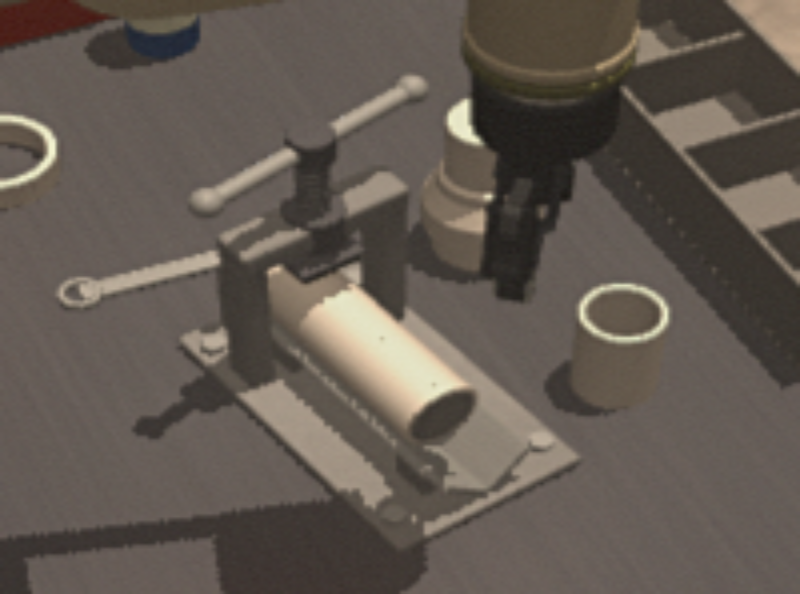

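The crop shows the pipe under the yoke against the stop, the pad above it and the handle clear. Now I'll move over the hub.

Emit:
{"api": "move_arm", "payload": {
  "deltas": [
    [[3,25,-33],0],
    [[3,50,-66],0],
    [[3,76,-100],0],
    [[3,102,-133],0],
    [[3,127,-166],0],
    [[3,127,-166],0],
    [[3,127,-166],0]
  ]
}}

```text
time: 7.68
tool_pos: [516.4, 97.5, 311.5]
tcp_rot: [-77.1, 89.6, -118.7]
ft_force: [-1.2, -0.6, 0.5]
finger_gap: 85.5
```

```bash
python3 - <<'E'
from h import *
rep(vise(0,0,220))
c,f,Mc=cam('wrist')
pic,d=save('wrist','w2'); P=cloud('wrist',d,Mc); z=P[...,2]
k=(d>0)&(z>243)&(z<275)&(np.hypot(*(P[...,:2]-O[:2]).transpose(2,0,1))<100); q=P[k]; print(k.sum(),cv2.minAreaRect(q[:,:2].astype(np.float32)),np.percentile(q[:,2],[5,50,99]))
h=q[q[:,2]>264]; print(len(h), h.mean(0) if len(h) else 0, cv2.minEnclosingCircle(h[:,:2].astype(np.float32)) if len(h) else 0)
E
```

```text
t 7.67 p [516.4  97.5 311.5] yang 48.4 zang -41.6 q [  5.  -5.  90.  -0.  96. -43.] F [-1.2 -0.6  0.5] T [ 0.016  0.034 -0.052]
 in vise [-6.000e-01  1.000e-01  3.115e+02]
 delta tool [91.5  1.   0.3]
8806 ((507.988525390625, 97.9267578125), (173.7726593017578, 31.34049415588379), 21.311464309692383) [251.10220585 256.54026774 263.82184326]
55 [514.32290868 101.67554106 264.24168928] ((515.6089477539062, 101.54019165039062), 14.29745101928711)
```

View pics/w2.png

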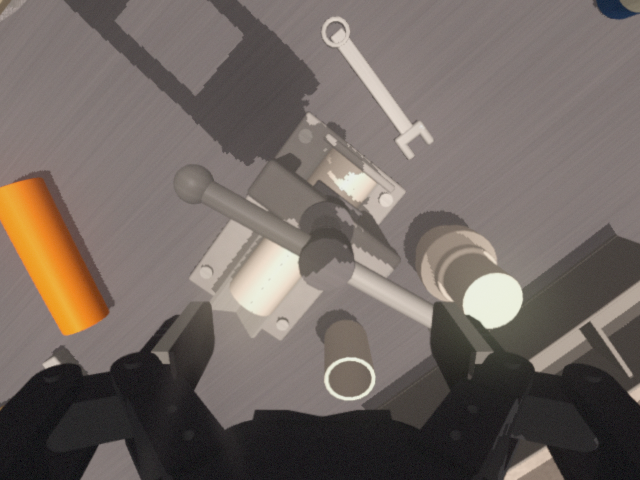

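The wrist view shows the hub at (327,258), with the bar from (193,183) to (440,320), which is about 19° in world. The fingers are on its counter-clockwise side, so I'll add some turn for clearance and then descend.

Emit:
{"api": "move_arm", "payload": {
  "deltas": [
    [[0,1,0],-7],
    [[0,1,0],-14],
    [[0,1,0],-14],
    [[40,1,0],-14],
    [[70,1,0],-14],
    [[91,1,0],-14],
    [[91,1,0],-14]
  ]
}}

```text
time: 8.6
tool_pos: [515.8, 96.5, 218.5]
tcp_rot: [-110.5, 89.5, -138.3]
ft_force: [0.9, 0.4, 0.1]
finger_gap: 85.1
```

```bash
python3 - <<'E'
from h import *
rep(vise(0,0,220))
E
```

```text
t 8.6 p [515.8  96.5 218.5] yang 62.2 zang -27.8 q [  5.  -3.  98.  -0.  86. -57.] F [0.9 0.4 0.1] T [-0.035 -0.036  0.004]
 in vise [ -1.4  -0.8 218.5]
 delta tool [-1.5  1.5  0.6]
```

Emit:
{"api": "move_arm", "payload": {
  "deltas": [
    [[0,1,0.5],9],
    [[0,1,0.5],18],
    [[0,1,0.5],27],
    [[0,1,0.5],36],
    [[0.5,1,0.5],45],
    [[1,1,0.5],54],
    [[1.5,1,0.5],63],
    [[2,1,0.5],72],
    [[2.5,1,0.5],81],
    [[3,1,0.5],90],
    [[3.5,1,0.5],99],
    [[3.5,1,0.5],99]
  ]
}}

```text
time: 10.1
tool_pos: [517.4, 96.9, 216.5]
tcp_rot: [-3.6, 89.5, -130.5]
ft_force: [-0.4, -0.6, 0.2]
finger_gap: 85.4
```

```bash
python3 - <<'E'
from h import *
rep(vise(0,0,214))
E
```

```text
t 10.1 p [517.4  96.9 216.5] yang -36.9 zang -126.9 q [ 5. -3. 98. -0. 86. 42.] F [-0.4 -0.6  0.2] T [0.001 0.035 0.038]
 in vise [  0.3  -0.7 216.5]
 delta tool [ 2.5 -0.7 -0.3]
```

Emit:
{"api": "move_arm", "payload": {
  "deltas": [
    [[0,0,0],9],
    [[0.5,0,0],18],
    [[1,0,0],27],
    [[1.5,0,0],36],
    [[2,0,0],45],
    [[2.5,0,0],54],
    [[3,0,0],63],
    [[3.5,0,0],72],
    [[4,0,0],81],
    [[4.5,0,0],90],
    [[5,0,0],99],
    [[5,0,0],100]
  ]
}}

```text
time: 11.6
tool_pos: [517.4, 96.8, 212.0]
tcp_rot: [96.5, 89.5, -130.2]
ft_force: [-1.4, 0.8, -0.3]
finger_gap: 85.5
```

```bash
python3 - <<'E'
from h import *
rep(vise(0,0,290))
pic,d=save('top','top3'); P=cloud('top',d); q=P-O; y=q@VY; x=q@VX; z=q[...,2]
m=(d>0)&(z>225)&(z<260)&(np.hypot(x,y)>65)&(np.hypot(x,y)<100); A=P[m][:,:2]-O[:2]; print(m.sum(),A.mean(0), 'end angs',np.unique(np.degrees(np.arctan2(A[:,1],A[:,0])).round(-1),return_counts=True),'z',np.percentile(P[m][:,2],[50,99]))
E
```

```text
t 11.6 p [517.4  96.8 212. ] yang -136.7 zang 133.3 q [  5.  -3.  98.  -0.  85. 142.] F [-1.4  0.8 -0.3] T [0.149 0.288 0.131]
 in vise [  0.3  -0.8 212. ]
 delta tool [-78.    0.4   0.7]
103 [-78.41482344 -21.62331257] end angs (array([-170., -160.]), array([49, 54])) z [247.32855106 254.55099803]
```

Half a turn done (bar now at about -165°, 10 mm lower). Next: lift, rewind, re-engage.

Emit:
{"api": "move_arm", "payload": {
  "deltas": [
    [[0,0,0],-5],
    [[-25,0,0],-7],
    [[-50,0,0],-10],
    [[-50,0,0],-20],
    [[-50,0,0],-30],
    [[-50,0,0],-40],
    [[-50,0,0],-50],
    [[-50,0,0],-60],
    [[-50,0,0],-70],
    [[-50,0,0],-80],
    [[-50,0,0],-90],
    [[-50,0,0],-100]
  ]
}}

```text
time: 13.15
tool_pos: [518.1, 96.8, 262.6]
tcp_rot: [4.6, 89.6, -121.5]
ft_force: [-0.6, -1.0, 0.4]
finger_gap: 85.5
```

Emit:
{"api": "move_arm", "payload": {
  "deltas": [
    [[0,0,0],-10],
    [[0,0,0],-20],
    [[0,0,0],-30],
    [[0,0,0],-40],
    [[0,0,0],-50],
    [[0,0,0],-60],
    [[0,0,0],-70],
    [[0,0,0],-80],
    [[0,0,0],-88],
    [[0,0,0],-91],
    [[0,0,0],-91]
  ]
}}

```text
time: 14.52
tool_pos: [518.4, 96.6, 263.1]
tcp_rot: [-79.5, 89.6, -114.4]
ft_force: [0.7, -0.2, 0.2]
finger_gap: 85.7
```

```bash
python3 - <<'E'
from h import *
rep(vise(0,0,212))
c,f,Mc=cam('wrist')
pic,d=save('wrist','w3'); P=cloud('wrist',d,Mc); z=P[...,2]
q=P-O; rad=np.hypot(q[...,0],q[...,1]); k=(d>0)&(z>222)&(z<256)&(rad<98)&(rad>25)
A=q[k][:,:2]; ang=np.degrees(np.arctan2(A[:,1],A[:,0])); 
dbl=np.angle(np.exp(2j*np.radians(ang)).mean())/2; print(k.sum(),'bar line',np.degrees(dbl),'z',np.percentile(z[k],[50,95]))
cv2.imwrite('pics/w3.png',pic[...,::-1])
E
```

```text
t 14.53 p [518.4  96.6 263.1] yang 55.1 zang -34.9 q [  5.  -4.  94.  -0.  91. -50.] F [ 0.7 -0.2  0.2] T [-0.043  0.002 -0.026]
 in vise [  1.3  -1.2 263.1]
 delta tool [51.1  0.3 -1.8]
8076 bar line 13.725584220761288 z [245.80898166 249.40502649]
```

Emit:
{"api": "move_arm", "payload": {
  "deltas": [
    [[20,0,-1],0],
    [[40,0,-2],0],
    [[53,0,-2],0],
    [[53,0,-2],0]
  ]
}}

```text
time: 15.08
tool_pos: [515.4, 97.3, 207.8]
tcp_rot: [-99.4, 89.4, -134.4]
ft_force: [0.3, -0.5, 0.3]
finger_gap: 85.3
```

Emit:
{"api": "move_arm", "payload": {
  "deltas": [
    [[0,0,0],9],
    [[0,0,0],18],
    [[0,0,0],27],
    [[0.5,0,0],36],
    [[1,0,0],45],
    [[1.5,0,0],54],
    [[2,0,0],63],
    [[2.5,0,0],72],
    [[3,0,0],81],
    [[3.5,0,0],90],
    [[3.5,0,0],96],
    [[3.5,0,0],96]
  ]
}}

```text
time: 16.58
tool_pos: [515.7, 97.4, 204.9]
tcp_rot: [0.4, 89.5, -130.5]
ft_force: [1.0, 0.5, -0.2]
finger_gap: 85.1
```

```bash
python3 - <<'E'
from h import *
rep(vise(0,0,207))
E
```

```text
t 16.57 p [515.7  97.4 204.9] yang -41.0 zang -131.0 q [ 5. -3. 99. -0. 85. 46.] F [ 1.   0.5 -0.2] T [0.027 0.017 0.032]
 in vise [-1.300e+00  1.000e-01  2.049e+02]
 delta tool [-2.1  0.9 -0.9]
```

Emit:
{"api": "move_arm", "payload": {
  "deltas": [
    [[0,1,-0.5],9],
    [[0.5,1,-0.5],18],
    [[1,1,-1],27],
    [[1.5,1,-1],36],
    [[2,1,-1],45],
    [[2.5,1,-1],54],
    [[2.5,1,-1],63]
  ]
}}

```text
time: 17.45
tool_pos: [516.5, 97.3, 202.3]
tcp_rot: [58.6, 89.4, -135.5]
ft_force: [-2.5, 0.0, -1.5]
finger_gap: 85.4
```

```bash
python3 - <<'E'
from h import *
rep(vise(0,0,202))
E
```

```text
t 17.45 p [516.5  97.3 202.3] yang -104.1 zang 165.9 q [  5.  -3.  99.  -0.  84. 109.] F [-2.5  0.  -1.5] T [-0.048  0.463  0.127]
 in vise [-5.000e-01 -1.000e-01  2.023e+02]
 delta tool [ 0.3 -0.3 -0.4]
```

Emit:
{"api": "move_arm", "payload": {
  "deltas": [
    [[0.5,0,0],9],
    [[1,0,0],18],
    [[1.5,0,0],27],
    [[2,0,0],35]
  ]
}}

```text
time: 17.95
tool_pos: [516.1, 97.6, 200.3]
tcp_rot: [88.5, 89.4, -140.7]
ft_force: [-2.9, 2.2, -0.6]
finger_gap: 85.6
```

```bash
python3 - <<'E'
from h import *
rep(vise(0,0,202))
pic,d=save('side','side3'); P=cloud('side',d); q=P-O; y=q@VY; x=q@VX; z=q[...,2]
cv2.imwrite('pics/side3c.png',cv2.resize(pic[150:290,240:390,::-1],None,fx=5,fy=4.2))
E
```

```text
t 17.95 p [516.1  97.6 200.3] yang -139.2 zang 130.8 q [  5.  -3.  99.  -0.  84. 145.] F [-2.9  2.2 -0.6] T [0.245 0.287 0.123]
 in vise [-9.000e-01  2.000e-01  2.003e+02]
 delta tool [-1.7 -0.6 -0.6]
```

View pics/side3c.png

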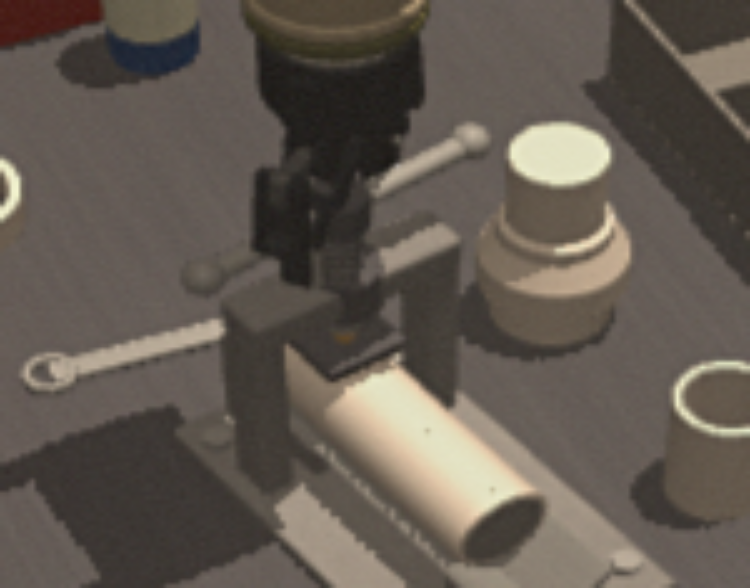

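The crop shows the pad just above the pipe. Moment about z while turning is 0.12 N·m, which is plain friction, so there is no contact yet. I'll rewind again.

Emit:
{"api": "move_arm", "payload": {
  "deltas": [
    [[0,0,0],-5],
    [[-25,0,0],-7],
    [[-50,0,0],-10],
    [[-50,0,0],-20],
    [[-50,0,0],-30],
    [[-50,0,0],-40],
    [[-50,0,0],-50],
    [[-50,0,0],-60],
    [[-50,0,0],-70],
    [[-50,0,0],-80],
    [[-50,0,0],-90],
    [[-50,0,0],-100]
  ]
}}

```text
time: 19.5
tool_pos: [516.8, 97.7, 250.8]
tcp_rot: [-6.5, 89.4, -135.5]
ft_force: [-0.4, -0.1, 0.3]
finger_gap: 85.2
```

Emit:
{"api": "move_arm", "payload": {
  "deltas": [
    [[0,0,0],-10],
    [[0,0,0],-20],
    [[0,0,0],-30],
    [[0,0,0],-40],
    [[0,0,0],-50],
    [[0,0,0],-60],
    [[0,0,0],-70],
    [[0,0,0],-80],
    [[0,0,0],-88],
    [[0,0,0],-93],
    [[0,0,0],-93]
  ]
}}

```text
time: 20.88
tool_pos: [517.1, 97.5, 251.1]
tcp_rot: [-96.2, 89.4, -132.0]
ft_force: [0.0, -0.6, 0.2]
finger_gap: 85.3
```

```bash
cat > bar.py <<'E'
from h import *
import sys
rep(vise(0,0,float(sys.argv[1])))
c,f,Mc=cam('wrist')
pic,d=r.snapshot('wrist'); P=cloud('wrist',d,Mc); z=P[...,2]
q=P-O; rad=np.hypot(q[...,0],q[...,1]); k=(d>0)&(z>212)&(z<250)&(rad<98)&(rad>25)
A=q[k][:,:2]; ang=np.arctan2(A[:,1],A[:,0])
print(k.sum(),'bar line',np.degrees(np.angle(np.exp(2j*ang).mean())/2),'z',np.percentile(z[k],[50,95]))
E
python3 bar.py 200
```

```text
t 20.88 p [517.1  97.5 251.1] yang 54.2 zang -35.8 q [  5.  -4.  95.  -0.  89. -49.] F [ 0.  -0.6  0.2] T [ 0.046 -0.044 -0.021]
 in vise [ 1.000e-01 -0.000e+00  2.511e+02]
 delta tool [51.1  0.4 -0. ]
8322 bar line 12.085792099293464 z [235.75539833 239.31666591]
```

Emit:
{"api": "move_arm", "payload": {
  "deltas": [
    [[20,0,0],0],
    [[40,0,0],0],
    [[51,0,0],0],
    [[51,0,0],0]
  ]
}}

```text
time: 21.42
tool_pos: [515.6, 97.1, 198.1]
tcp_rot: [-106.8, 89.3, -142.7]
ft_force: [-0.3, 0.0, 0.4]
finger_gap: 85.5
```

Emit:
{"api": "move_arm", "payload": {
  "deltas": [
    [[0,0,0],9],
    [[0,0,0],18],
    [[0,0,0],26],
    [[0,0,0],34],
    [[0.5,0,0],42],
    [[1,0,0],50]
  ]
}}

```text
time: 22.18
tool_pos: [515.6, 97.7, 197.5]
tcp_rot: [-59.7, 89.3, -145.9]
ft_force: [-1.1, 2.6, -0.6]
finger_gap: 85.7
```

```bash
python3 - <<'E'
from h import *
rep(vise(0,0,199))
E
```

```text
t 22.18 p [515.6  97.7 197.5] yang 3.8 zang -86.2 q [ 5. -3. 99. -0. 84.  2.] F [-1.1  2.6 -0.6] T [0.411 0.103 0.139]
 in vise [ -1.3   0.4 197.5]
 delta tool [-1.5  1.3  0.3]
```

Emit:
{"api": "move_arm", "payload": {
  "deltas": [
    [[0.5,0,0],7],
    [[1,0,0],14],
    [[1.5,0,0],21]
  ]
}}

```text
time: 22.55
tool_pos: [516.0, 98.3, 196.7]
tcp_rot: [-39.8, 89.4, -147.2]
ft_force: [0.9, 2.4, -0.6]
finger_gap: 85.9
```

```bash
python3 - <<'E'
from h import *
rep(vise(0,0,198))
E
```

```text
t 22.55 p [516.   98.3 196.7] yang -17.4 zang -107.4 q [ 5. -3. 99. -0. 84. 23.] F [ 0.9  2.4 -0.6] T [ 0.342 -0.02   0.073]
 in vise [ -0.8   1.  196.7]
 delta tool [-1.3  1.2  0.5]
```

Emit:
{"api": "move_arm", "payload": {
  "deltas": [
    [[0,1,0.5],7],
    [[0,1,0.5],14],
    [[0.5,1,0.5],21]
  ]
}}

```text
time: 22.92
tool_pos: [517.3, 97.9, 196.8]
tcp_rot: [-17.7, 89.5, -146.3]
ft_force: [0.1, 1.2, -1.3]
finger_gap: 85.4
```

```bash
python3 - <<'E'
from h import *
rep(vise(0,0,197))
E
```

```text
t 22.93 p [517.3  97.9 196.8] yang -38.6 zang -128.6 q [ 5. -2. 99. -0. 84. 44.] F [ 0.1  1.2 -1.3] T [0.21  0.019 0.116]
 in vise [  0.3   0.3 196.8]
 delta tool [-0.2  0.   0.5]
```

Emit:
{"api": "move_arm", "payload": {
  "deltas": [
    [[0,0,0],7],
    [[0.5,0,0],14],
    [[0.5,0,0],21]
  ]
}}

```text
time: 23.3
tool_pos: [516.9, 97.8, 196.5]
tcp_rot: [2.6, 89.4, -147.2]
ft_force: [-2.5, 0.3, -2.2]
finger_gap: 85.1
```

```bash
python3 - <<'E'
from h import *
rep(vise(0,0,196))
E
```

```text
t 23.3 p [516.9  97.8 196.5] yang -59.8 zang -149.8 q [ 5. -2. 99. -0. 84. 65.] F [-2.5  0.3 -2.2] T [-0.138  0.395  0.068]
 in vise [  0.    0.3 196.5]
 delta tool [0.5 0.3 0.1]
```

Emit:
{"api": "move_arm", "payload": {
  "deltas": [
    [[0,0,0],7],
    [[0.5,0,0],14],
    [[1,0,0],20]
  ]
}}

```text
time: 23.68
tool_pos: [516.6, 97.7, 195.7]
tcp_rot: [21.3, 89.4, -148.7]
ft_force: [-3.2, -0.1, -0.9]
finger_gap: 85.8
```

```bash
python3 - <<'E'
from h import *
rep(vise(0,0,195))
E
```

```text
t 23.68 p [516.6  97.7 195.7] yang -80.0 zang -170.0 q [ 5. -2. 99. -0. 84. 85.] F [-3.2 -0.1 -0.9] T [-0.087  0.375  0.102]
 in vise [ -0.3   0.3 195.7]
 delta tool [ 0.7  0.3 -0.3]
```

Emit:
{"api": "move_arm", "payload": {
  "deltas": [
    [[0,0,0],7],
    [[0.5,0,0],14]
  ]
}}

```text
time: 23.92
tool_pos: [516.2, 97.8, 195.2]
tcp_rot: [33.1, 89.3, -151.1]
ft_force: [-3.4, -0.3, -1.3]
finger_gap: 85.2
```

```bash
python3 - <<'E'
from h import *
rep(vise(0,0,194))
pic,d=save('side','side4')
cv2.imwrite('pics/side4c.png',cv2.resize(pic[150:290,240:390,::-1],None,fx=5,fy=4.2))
E
```

```text
t 23.93 p [516.2  97.8 195.2] yang -94.2 zang 175.8 q [  5.  -2.  99.  -0.  84. 100.] F [-3.4 -0.3 -1.3] T [-0.06   0.461  0.113]
 in vise [ -0.8   0.4 195.2]
 delta tool [ 1.2  0.2 -0.9]
```

View pics/side4c.png

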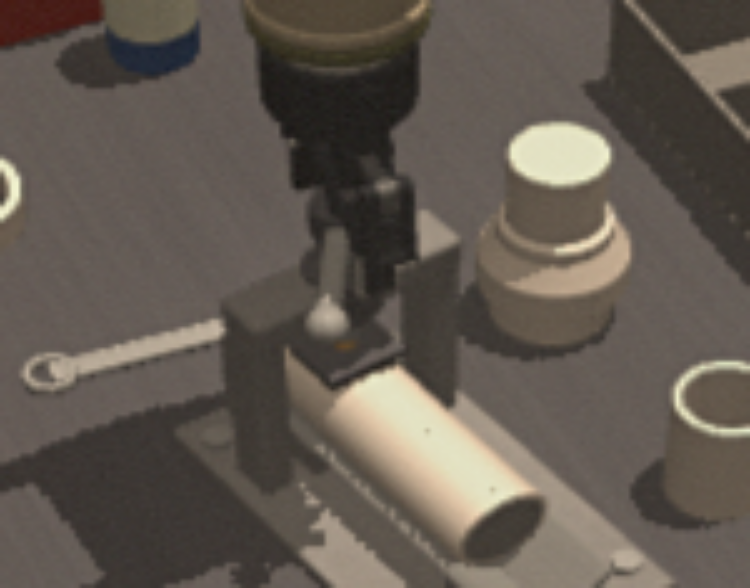

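Emit:
{"api": "move_arm", "payload": {
  "deltas": [
    [[0,0,-0.5],6],
    [[0.5,0,-0.5],12]
  ]
}}

```text
time: 24.22
tool_pos: [516.1, 97.9, 194.7]
tcp_rot: [41.9, 89.3, -154.7]
ft_force: [-4.9, -0.1, 0.3]
finger_gap: 85.2
```

```bash
python3 - <<'E'
from h import *
rep(vise(0,0,194))
E
```

```text
t 24.23 p [516.1  97.9 194.7] yang -106.6 zang 163.4 q [  5.  -2.  99.  -0.  84. 112.] F [-4.9 -0.1  0.3] T [0.038 0.729 0.178]
 in vise [ -0.8   0.6 194.7]
 delta tool [ 0.6  0.1 -1. ]
```

Emit:
{"api": "move_arm", "payload": {
  "deltas": [
    [[0,0,-0.5],6],
    [[0.5,0,-0.5],12]
  ]
}}

```text
time: 24.48
tool_pos: [515.6, 98.1, 194.0]
tcp_rot: [48.5, 89.2, -160.1]
ft_force: [-6.1, 3.7, -0.4]
finger_gap: 85.7
```

```bash
python3 - <<'E'
from h import *
rep(vise(0,0,194))
E
```

```text
t 24.48 p [515.6  98.1 194. ] yang -118.7 zang 151.3 q [  5.  -2.  99.  -0.  84. 124.] F [-6.1  3.7 -0.4] T [0.406 0.744 0.224]
 in vise [ -1.3   0.9 194. ]
 delta tool [ 0.  -0.2 -1.5]
```

Emit:
{"api": "move_arm", "payload": {
  "deltas": [
    [[0,0,-0.5],6],
    [[0.5,0,-0.5],12]
  ]
}}

```text
time: 24.72
tool_pos: [514.9, 98.8, 193.5]
tcp_rot: [53.5, 89.0, -167.1]
ft_force: [-6.6, 4.3, 1.3]
finger_gap: 85.4
```

```bash
python3 - <<'E'
from h import *
rep(vise(0,0,193))
E
```

```text
t 24.73 p [514.9  98.8 193.5] yang -130.7 zang 139.3 q [  5.  -2.  99.  -0.  84. 136.] F [-6.6  4.3  1.3] T [0.608 1.044 0.285]
 in vise [ -1.8   1.6 193.5]
 delta tool [ 0.5 -0.4 -2.4]
```

Emit:
{"api": "move_arm", "payload": {
  "deltas": [
    [[0,0,-1],5],
    [[0,0,-1],9],
    [[0,0,-1],9]
  ]
}}

```text
time: 25.1
tool_pos: [514.6, 99.2, 193.3]
tcp_rot: [56.5, 88.9, -173.1]
ft_force: [-7.1, 4.8, -0.0]
finger_gap: 85.5
```

```bash
python3 - <<'E'
from h import *
rep(vise(0,0,193))
E
```

```text
t 25.1 p [514.6  99.2 193.3] yang -139.6 zang 130.4 q [  5.  -2.  99.  -0.  84. 145.] F [-7.1  4.8 -0. ] T [0.619 0.893 0.292]
 in vise [ -2.1   2.1 193.3]
 delta tool [ 0.2 -0.7 -2.9]
```

Emit:
{"api": "move_arm", "payload": {
  "deltas": [
    [[0,0,1],-5],
    [[0,0,2],-8],
    [[-40,0,2],-8],
    [[-90,0,2],-8],
    [[-140,0,2],-8],
    [[-140,0,2],-8]
  ]
}}

```text
time: 25.85
tool_pos: [518.3, 101.3, 339.7]
tcp_rot: [50.3, 89.5, -171.2]
ft_force: [0.0, -0.1, -0.3]
finger_gap: 85.5
```

```bash
python3 - <<'E'
from h import *
rep(vise(0,-200,330))
pic,d=save('top','top5'); P=cloud('top',d); q=P-O; y=q@VY; x=q@VX; z=q[...,2]
k=(d>0)&(abs(x)<26)&(y>-170)&(y<45)&(z>82)&(z<99); print('pipe top y',np.percentile(y[k],[0.5,50,99.5]))
pic,d=save('side','side5'); P=cloud('side',d); q=P-O; y=q@VY; x=q@VX; z=q[...,2]
k=(d>0)&(abs(x)<26)&(y>-170)&(y<45)&(z>82)&(z<99); print('pipe top y',np.percentile(y[k],[0.5,50,99.5]))
cv2.imwrite('pics/side5c.png',cv2.resize(pic[150:330,220:400,::-1],None,fx=4.2,fy=3.3))
E
```

```text
t 25.85 p [518.3 101.3 339.7] yang -131.5 zang 138.5 q [  6.  -4.  86.  -0.  99. 137.] F [ 0.  -0.1 -0.3] T [ 0.035 -0.04   0.001]
 in vise [  1.9   3.5 339.7]
 delta tool [   9.6  127.1 -158.9]
pipe top y [-139.38300977  -89.14021683   44.40484003]
pipe top y [-141.29514869  -79.08116642   17.07114313]
```

View pics/side5c.png

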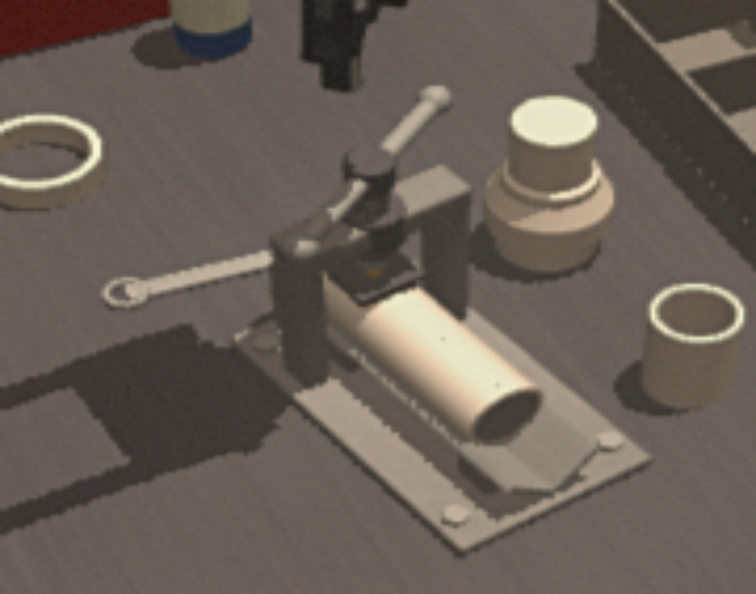

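The crop shows the pad bearing on the pipe, the end still at y ≈ -140 (so the far end is at +50), the neighbours untouched and the gripper clear. Handing in.

```bash
python3 -c "
from h import *
print(r.hand_in())"
```

```text
the job is handed in; nothing more can be done
None
```

The pipe is against the stop plate, the pad is gripping it, and the job was handed in at about 26 s.

- **Push:** I pushed the white pipe about 78 mm along the rail. At the stop plate the pushing force rose to 19 N with no further movement.
- **Crank:** I turned the T-handle clockwise about 1.5 turns in three strokes. The turning moment rose from the plain 0.12 N·m to about 0.29 N·m. By the stated stiffening that is about 57 N on the pipe, well inside 10–200 N.
- **Last checks:** The gripper is clear, with wrist force near zero. The pipe's free end is still at y ≈ -139 to -141 mm in the vise frame, so its other end is at the plate (+50 mm). The reducer, offcut, wrench and collar look undisturbed in the last side crop; I did not look at the hammer, screwdriver and can again.
- **Disagreement:** The two estimates of the grip differ. The angle turned after contact (35–40°) suggests 75–90 N, against 57 N from the moment. Both are within the limits.

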